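Open the pressure cap of the sanitiser tank

TASK

In the sweet-making room, the low, wide steel sanitiser sprayer tank has to be opened for refilling. Turn its cap anticlockwise (seen from above) to the first stop and, with the cap still standing up and not pressed, let it vent there for about a second; then press the cap down (never force it past the stop unpressed), turn it on past the stop to its open end, and let go so that it springs back up. Leave the cap of the slim, taller tank as it is.

Things in the scene. Friction and masses are not known exactly. Their poses are not given: they have to be found in the camera images.
- wide_grip (a point): Middle of the grey bar grip (64 long, 16 wide, 34 high) on the black cap disc (74 across) of the low, wide steel tank (180 across, collar top 105 above the table, fixed). On the vertical turning axis, 17 above the disc, 159 above the table with the cap up. x along the bar, y across, z up; moves with the cap. Nothing else of the tank stands higher than the disc, even when pressed. mm.
- wide_turn (a joint): Angle of the wide tank's cap, rad, growing anticlockwise from above. 0 shut; starts at 0 to 0.12. 0.55: first stop (three lugs on the cap meet steel bridges on the collar), not passable with the cap up. Pressed, it turns on; clear of the stop from 1.0, where it can spring up; 1.3 hard end, fully open. Friction about 0.1 N m; stays where left.
- wide_press (a joint): How far the wide tank's cap is pressed straight down, in m: 0 up, 0.010 bottom. A spring holds it up: it starts to sink at about 4 N, the bottom takes about 12 N. Pressed 0.005 or more it passes under the first stop (0.008 is good). Springs up when let go.
- slim_turn (a joint): Angle, rad, of the like cap on the slim, taller steel tank (128 mm across, collar top 165 mm and bar top 236 mm above the table); 0 shut, starts at 0 to 0.12, to be left so. The tanks stand left and right before the robot, 0.3 to 0.5 m apart, either one on either side.
Not all that is in view belongs to the job. What is shaped like the part that bears wide_grip but turquoise is not meant. What is shaped like the part that bears slim_turn but blue is not meant.

How it is judged (in metres and radians):
On the way, in this order (a step that is already met when the one before it is completed fails the run):
1. the wide tank's cap stands at its first stop (0.42 to 0.65 rad), up (pressed less than 3.5 mm), for 0.4 s (value of joint wide_turn between 0.42 and 0.65 rad and value of joint wide_press below 0.0035 m), for 0.4 s.
2. the cap is pressed down at the stop (4.5 mm or more, turned 0.35 to 1.0 rad) (value of joint wide_press above 0.0045 m and value of joint wide_turn between 0.35 and 1 rad), for 0.05 s.
At the end, for the whole second after the job is handed in: The wide tank's cap is turned to within 0.2 rad (11 degrees) of its open end (more than 1.1 rad), has sprung up again (pressed less than 3 mm), and the slim tank's cap has stayed shut (less than 0.25 rad) (value of joint wide_turn above 1.1 rad and value of joint wide_press below 0.003 m and value of joint slim_turn below 0.25 rad); the robot touches nothing.
It fails at once if the cap is forced past its first stop while up (turned 0.70 to 0.90 rad, pressed less than 3 mm) (value of joint wide_turn between 0.7 and 0.9 rad and value of joint wide_press below 0.003 m).
It fails at once if the slim tank's cap is turned by more than 0.25 rad from shut (value of joint slim_turn above 0.25 rad).
It also fails if it takes over 35 s, if anything falls off the work surface, if the arm or the gripper's body presses on something with over 40 N, if the wrist force passes 120 N, or if a joint passes its speed limit or range.

ROBOT

A 6-joint arm with a two-finger parallel gripper is mounted at the origin on the work surface. World frame = base frame: x ahead of the robot, y to its left, z up, the work surface at z = 0. Lengths are in m, angles in degrees, forces in N, time in s.
With the tool pointing down it reaches from about 0.3 to 0.75 m from the base axis. Payload 8.5 kg.
Tool frame: the origin (TCP) lies at the very end of the fingers, on their centre line; the grasp point (between the pads) lies grasp_offset behind it (grasp_offset is the distance from the TCP to the grasp point, in m); x points along the fingers, z is the direction in which the jaws open and shut, and the axes are right-handed (so a half turn about x gives the same grasp; the last joint's range is limited). The gripper opens to 85 mm and grips with 20 to 120 N. Pads are 22 mm wide; open, the fingers measure 114 mm over their backs; the gripper's body (76 mm by 85 mm) begins 54 mm behind the grasp point. The pads swing forward as they close: fully open they stand 13 mm farther back than shut.
Start: joints at [62.091, 21.807, 74.336, -0, 83.858, -12.336], TCP at [0.148, 0.53, 0.231] pointing down, gripper open.
Joint ranges: [-178.18, 178.18], [-50.72, 133.34], [12.68, 142.11], [-81.47, 261.47], [9.98, 163.14], [-165.26, 165.26]. Speed limits (degrees/s): [136.94, 136.94, 180, 180, 180, 180].

INTERFACE

Orientations are given as a 3x3 rotation matrix whose columns are the frame's x, y, z axes.
In Python, from rig import observe, get_image, close_job, recognise, grasp_offset gives the robot as it stands.
- The arm moves only by the tool drive_tool, never from a script. Its argument "targets" is a list that holds one entry, the list of rows, each a list of 7 numbers: the shift along the tool's x, y, z in units of 50 mm (1.0 is 50 mm), then the turn, a rotation vector about the tool's x, y, z in rad, then the opening, from -1 (shut) to 1 (fully open), so that 0 is half open. A call has 1 to 5 rows; each row shifts and turns the commanded pose from where the row before left it, along the tool's axes as they then stand; what a row does not reach is not made up. A row lasts 1/10 s, in which the tool goes at most 50 mm and 8.59 degrees, less where a joint would pass 70% of its speed; a pose out of reach is approached as far as the arm can. A call is refused whole if a number of a shift passes 1 or a number of a turn 0.15, either way. A call with a gripper value outside its range is refused whole. The fingers move at their own pace and stop on an object; "force" is the grip in N (left out, the last holds). Time passes only in rows, so rows that do not move let the fingers close. It gives the time, the measured TCP pose, the force and the opening at its end, in the units of the state.
- observe(): the state, without advancing time (a new reading comes with each control period).
- get_image(name): name is "scene" or "top"; returns a dict with "image" (480x640x3 uint8, red, green, blue), "fx", "fy", "cx", "cy" (pixels), "rvec" (rotation vector, rad) and "tvec" (3), from world to camera coordinates, as OpenCV has them. Camera axes: x right, y down, z forward; pixel columns grow to the right and rows downward; lengths in m; the calibration is good to about 2 mm. A picture is of the moment at which its call begins. There is no depth.
- close_job(): hands the job in, once; it reports no verdict.
Trained networks look in a picture, given as the dict that the camera call returned (one of the last four; its "shot" number tells which), for a name from the list of things; names that differ only in an ending like _2 or _b are one class to them, and where a whole thing is asked for, a point or a joint stands for the part that bears it (a point fixed in the world has none). Each returns a list of dicts, best first, with "p" (0 to 1); they miss things now and then, are a little off and sometimes report something else, mostly with a low value. They report only what shows in the picture. A call takes as long as a camera call. They do not tell look-alikes from the thing itself.
- recognise(label, picture): "at" ([column, row] as shares, 0 to 1, of the picture: columns of its width, rows of its height, amid what is visible of it).
The state is a dict: "time_s": time; "q": joint angles; "qvel": joint speeds; "joint_efforts": joint torques, N m; "position": TCP position; "tool_rot": TCP orientation; "ft_force": force on the tool from outside, world axes, zero at the start; "wrist_torque": the same for the moment, N m; "grip_width": finger opening in m.
Only numpy, scipy, OpenCV 4.12 (cv2) and the standard library are available. Lean on these libraries where they do the work, as an engineer would, in place of code of your own. Each camera call takes 0.05 s, during which the arm holds its last target.

## Working session

There is one attempt and no reset: what is moved stays moved. The work goes in short steps, Python scripts to look and compute and a tool call to move; the robot and the scene stay as the last step left them, time stands still between calls to the robot, and variables do not carry over. Pictures are saved under pics/ and viewed, and the job is handed in when it is done.

Besides the shell and the picture viewer there is one more tool, called after ">>>" as name([rows], argument=value, ...), one row to a line, values as JSON. drive_tool: Moves the arm, as the interface text tells. Its arguments: {"type":"object","properties":{"targets":{"type":"array"},"force":{"type":"number"}},"required":["targets"]}

```bash
mkdir -p pics; cat > h.py <<'E'
from rig import observe,get_image,close_job,recognise,grasp_offset
import numpy as np,cv2
def ray(im,px):
    R=cv2.Rodrigues(np.array(im['rvec'],float))[0];t=np.array(im['tvec'],float)
    d=R.T@np.array([(px[0]-im['cx'])/im['fx'],(px[1]-im['cy'])/im['fy'],1.]);o=-R.T@t
    return o,d
def atz(im,px,z):
    o,d=ray(im,px);return o+d*(z-o[2])/d[2]
def proj(im,P):
    K=np.array([[im['fx'],0,im['cx']],[0,im['fy'],im['cy']],[0,0,1]])
    return cv2.projectPoints(np.array(P,float).reshape(-1,3),np.array(im['rvec'],float),np.array(im['tvec'],float),K,None)[0].reshape(-1,2)
E
python3 - <<'E'
from h import *
s=observe();print(s['time_s'],s['position'],np.round(s['tool_rot'],3),s['grip_width'],grasp_offset)
for n in('scene','top'):
    im=get_image(n);cv2.imwrite(f'pics/{n}0.png',im['image'][:,:,::-1])
    for l,z in(('wide_grip',.159),('slim_turn',.22)):
        for r in recognise(l,im):
            px=(r['at'][0]*640,r['at'][1]*480);print(n,l,round(r['p'],2),np.round(px),np.round(atz(im,px,z),3))
E
```

```text
0.0 [0.14751571 0.52954216 0.23070757] [[-0.001 -0.963  0.268]
 [-0.001  0.268  0.963]
 [-1.     0.    -0.001]] 0.08547734541039208 0.0187
scene wide_grip 0.82 [494. 201.] [0.557 0.213 0.159]
scene wide_grip 0.6 [349. 137.] [0.287 0.19  0.159]
scene slim_turn 0.94 [252. 322.] [ 0.482 -0.193  0.22 ]
scene slim_turn 0.64 [110. 260.] [ 0.295 -0.254  0.22 ]
scene slim_turn 0.55 [492. 201.] [0.575 0.142 0.22 ]
top wide_grip 0.94 [186. 331.] [0.259 0.221 0.159]
top wide_grip 0.6 [186. 175.] [0.533 0.233 0.159]
top slim_turn 0.65 [417. 208.] [ 0.467 -0.169  0.22 ]
top slim_turn 0.65 [460. 336.] [ 0.261 -0.234  0.22 ]
```

View pics/scene0.png

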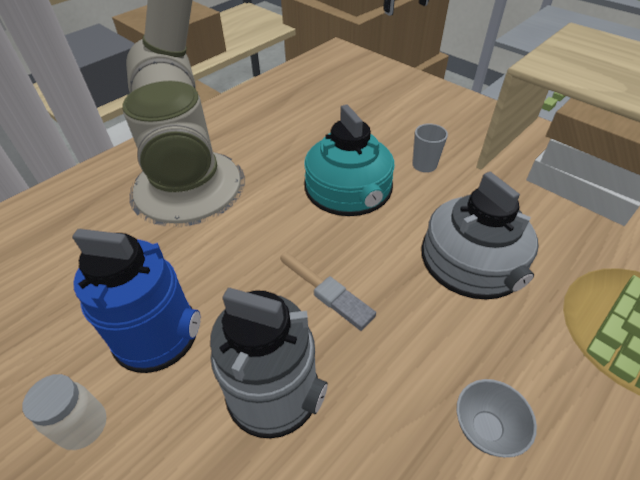

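View pics/top0.png

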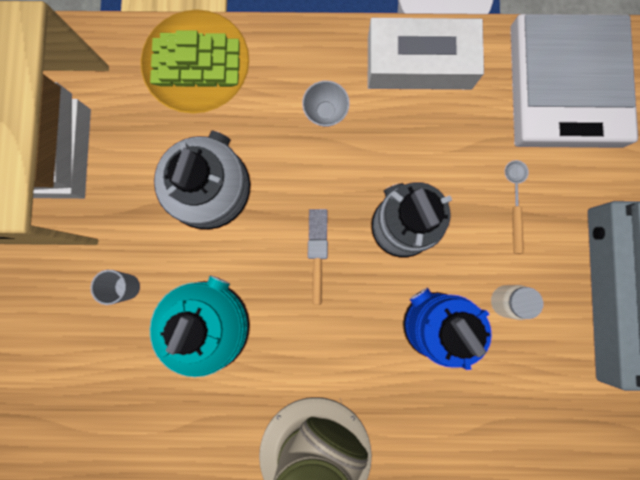

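The pictures show four look-alikes. In the top view they are: turquoise wide tank (186,331), steel wide tank (186,172), steel slim tank (420,208) and blue slim tank (460,336). My target is the low, wide steel tank, at top (186,172) and scene (494,201). Next is a close crop to measure its bar.

```bash
python3 - <<'E'
from h import *
a=get_image('scene');b=get_image('top')
print(proj(a,[[.148,.53,.231],[0,0,0]]),proj(b,[[.148,.53,.231],[0,0,0]]))
A=cv2.resize(a['image'][150:310,410:550],None,fx=4,fy=4,interpolation=cv2.INTER_CUBIC)[:600]
B=cv2.resize(b['image'][120:240,140:260],None,fx=5,fy=5,interpolation=cv2.INTER_CUBIC)
cv2.imwrite('pics/ca.png',A[:,:,::-1]);cv2.imwrite('pics/cb.png',B[:,:,::-1])
for n,im in(('scene',a),('top',b)):
    o,d=ray(im,(320,240));print(n,o,d)
E
```

```text
[[404.65449781  14.47173184]
 [187.0497801  184.47874588]] [[-31.14822914 406.73602632]
 [314.68732848 453.60843267]]
scene [ 0.70400889 -0.31483679  0.62127737] [-0.46357983  0.47400967 -0.74864402]
top [ 0.34106262 -0.02159095  0.94144319] [ 0.09876156  0.01607352 -0.99507212]
```

View pics/ca.png

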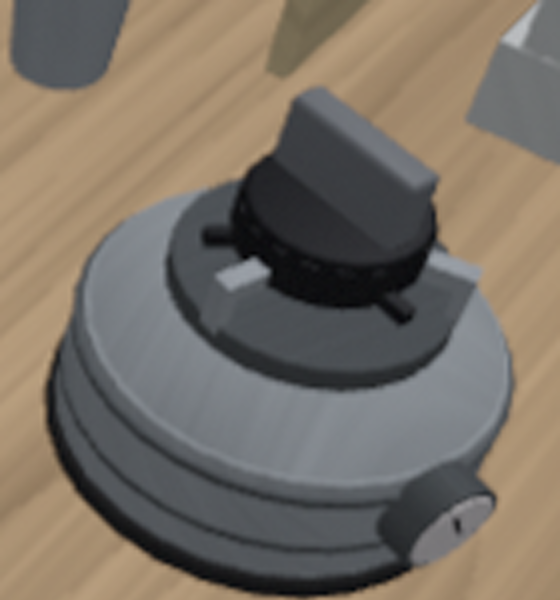

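View pics/cb.png

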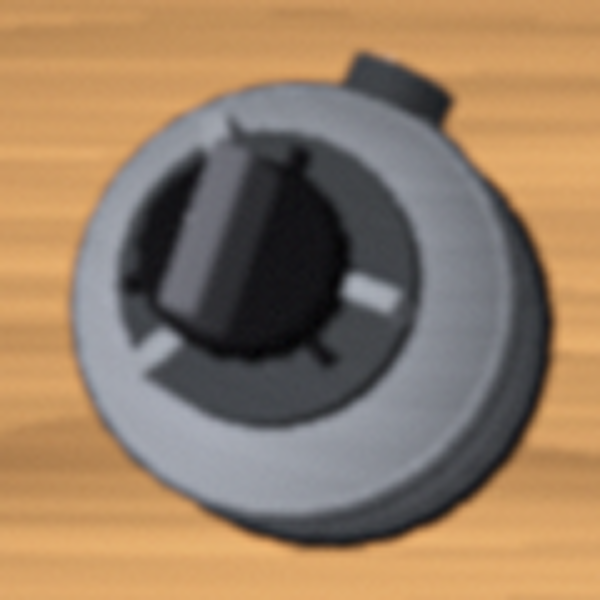

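The crops show the steel wide tank with a grey bar on its black disc. The bar's top face corners in the top crop are about (212,148), (250,150), (207,312) and (160,300). In the scene crop they are about (297,97), (325,87), (438,180) and (415,192). The steel body makes this the right one.

```bash
python3 - <<'E'
from h import *
from scipy.optimize import least_squares
a=get_image('scene');b=get_image('top')
ca=np.array([[297,97],[325,87],[438,180],[415,192]])/4+[410,150]
cb=np.array([[212,148],[250,150],[207,312],[160,300]])/5+[140,120]
for im,c in((a,ca),(b,cb)):
    P=np.array([atz(im,p,.176) for p in c]);m=P.mean(0);print(np.round(P,4).tolist(),m)
    v=(P[0]+P[1]-P[2]-P[3])/2;print(np.linalg.norm(v),np.degrees(np.arctan2(v[1],v[0])))
def pts(x):
    c,s=np.cos(x[2]),np.sin(x[2]);u=np.array([c,s,0]);w=np.array([-s,c,0]);o=np.array([x[0],x[1],.176])
    return [o+.032*i*u+.008*j*w for i,j in((1,1),(1,-1),(-1,-1),(-1,1))]
# top-order: 1=(+x end)
def f(x,s=0):
    p=np.array(pts(x));return np.r_[(proj(a,p)-ca).ravel(),(proj(b,p)-cb).ravel()]
r=least_squares(f,[.54,.22,np.radians(-15)]);print(r.x,np.degrees(r.x[2]),np.round(r.fun,1))
# tank slim/blue positions, body
im=b
V=b['image'].copy();p=proj(b,pts(r.x)).astype(int)
V=cv2.resize(V[100:250,120:270],None,fx=4,fy=4)
for q in p: cv2.circle(V,tuple(int(z) for z in (q-[120,100])*4),4,(255,0,0),-1)
cv2.imwrite('pics/v.png',V[:,:,::-1])
E
```

```text
[[0.5212, 0.2382, 0.176], [0.5261, 0.2508, 0.176], [0.5829, 0.2309, 0.176], [0.5798, 0.2193, 0.176]] [0.55250872 0.23480728 0.176     ]
0.06089534122915492 161.41693679097713
[[0.5752, 0.2351, 0.176], [0.5746, 0.2217, 0.176], [0.5163, 0.2344, 0.176], [0.5204, 0.2511, 0.176]] [0.5466381  0.23557435 0.176     ]
0.058336230003534724 -14.24305715916952
[ 0.54995122  0.23667637 -1.61056428] -92.27853608159734 [ 10.   21.6  -6.6  18.9 -12.4 -24.    2.8 -22.3  17.   10.4   8.7  18.9
 -19.  -15.2  -8.8 -21.7]
```

```bash
python3 - <<'E'
from h import *
from scipy.optimize import least_squares
a=get_image('scene');b=get_image('top')
ca=np.array([[438,180],[415,192],[297,97],[325,87]])/4+[410,150]
cb=np.array([[250,150],[212,148],[160,300],[207,312]])/5+[140,120]
def pts(x):
    c,s=np.cos(x[2]),np.sin(x[2]);u=np.array([c,s,0]);w=np.array([-s,c,0]);o=np.array([x[0],x[1],.176])
    return np.array([o+.032*i*u+.008*j*w for i,j in((1,1),(1,-1),(-1,-1),(-1,1))])
best=None
for o in([0,1,2,3],[1,0,3,2]):
  f=lambda x:np.r_[(proj(a,pts(x))-ca).ravel(),(proj(b,pts(x))-cb[o]).ravel()]
  r=least_squares(f,[.55,.235,np.radians(-15)]);print(r.cost,r.x,np.degrees(r.x[2]),np.round(r.fun,1))
  if best is None or r.cost<best.cost:best=r
x=best.x
V=cv2.resize(b['image'][100:250,120:270],None,fx=4,fy=4)
for q in proj(b,pts(x)): cv2.circle(V,tuple(int(z) for z in (q-[120,100]+.5)*4),3,(255,0,0),-1)
W=cv2.resize(a['image'][150:300,410:560],None,fx=4,fy=4)
for q in proj(a,pts(x)): cv2.circle(W,tuple(int(z) for z in (q-[410,150]+.5)*4),3,(255,0,0),-1)
cv2.imwrite('pics/v1.png',cv2.resize(np.hstack([V,W]),(800,400))[:,:,::-1])
for p in((95,240),(107,68)):print('shelf foot',atz(b,p,0))
s=observe();R=np.array(s['tool_rot']);d=np.array([x[0],x[1],.231])-s['position'];print('tool shift/50mm',R.T@d/.05)
print(s['time_s'])
E
```

```text
177.8641677735205 [ 0.5499422   0.23583774 -0.30022305] -17.201513654354528 [  1.   -1.1  -1.3  -0.3  -2.6  -1.   -1.9  -1.9  -6.8  -4.6   9.3  -1.5
   7.6   2.  -10.4  -3.1]
24.328286490718106 [ 0.54993154  0.23583193 -0.2887133 ] -16.542053757914662 [ 1.1 -1.2 -1.  -0.4 -2.8 -0.9 -2.1 -1.8  0.6 -4.2  1.6 -2.  -1.6 -0.4
 -0.8 -0.6]
shelf foot [0.43043243 0.47184221 0.        ]
shelf foot [ 8.12971587e-01  4.68816366e-01 -1.11022302e-16]
tool shift/50mm [ 5.66796939e-03 -9.32882271e+00 -3.50364487e+00]
0.6
```

View pics/v1.png

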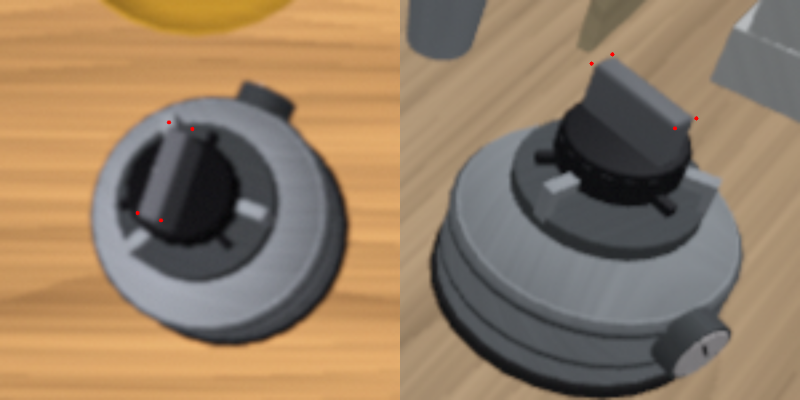

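The overlay fits: the predicted bar corners in the top view lie within about 2 px, on the far end (168–193,122–129) and near end (137–161,213–220). The axis is at about (0.548, 0.235), and the jaws are already aligned across the bar to within 1°.

>>> drive_tool([
  [[0,-0.77,-0.29,0,0,0,1],[0,-0.77,-0.29,0,0,0,1],[0,-0.77,-0.29,0,0,0,1],[0,-0.77,-0.29,0,0,0,1],[0,-0.77,-0.29,0,0,0,1]],
], force=50)

```text
time_s: 1.1
position: [0.3148, 0.4072, 0.2315]
tool_rot: [[0.0, -0.963, 0.268], [0.0, 0.268, 0.963], [-1.0, -0.0, 0.0]]
ft_force: [-0.2, 0.3, -0.5]
grip_width: 0.0852
```

>>> drive_tool([
  [[0,-0.77,-0.29,0,0,0,1],[0,-0.77,-0.29,0,0,0,1],[0,-0.77,-0.29,0,0,0,1],[0,-0.77,-0.29,0,0,0,1],[0,-0.77,-0.29,0,0,0,1]],
])

```text
time_s: 1.6
position: [0.4808, 0.2855, 0.2314]
tool_rot: [[0.0, -0.963, 0.269], [0.0, 0.269, 0.963], [-1.0, -0.0, 0.0]]
ft_force: [1.6, -0.1, -0.1]
grip_width: 0.0853
```

>>> drive_tool([
  [[0,-0.77,-0.29,0,0,0,1],[0,-0.77,-0.29,0,0,0,1],[0,0,0,0,0,0,1],[0,0,0,0,0,0,1]],
])

```text
time_s: 2.0
position: [0.5462, 0.2376, 0.2309]
tool_rot: [[-0.001, -0.963, 0.27], [0.0, 0.27, 0.963], [-1.0, 0.001, -0.0]]
ft_force: [-0.6, -1.0, 0.8]
grip_width: 0.0856
```

>>> drive_tool([
  [[0.3,-0.05,-0.03,0,0,0,1],[0.4,0,0,0,0,0,1],[0.3,0,0,0,0,0,1],[0,0,0,0,0,0,1]],
])

```text
time_s: 2.4
position: [0.5462, 0.2368, 0.1798]
tool_rot: [[-0.004, -0.964, 0.267], [-0.001, 0.267, 0.964], [-1.0, 0.004, -0.002]]
ft_force: [-0.6, 0.2, 0.9]
grip_width: 0.0853
```

```bash
python3 - <<'E'
from h import *
a=get_image('scene');b=get_image('top')
A=cv2.resize(a['image'][100:250,410:560],None,fx=2.6,fy=2.6);B=cv2.resize(b['image'][100:250,120:270],None,fx=2.6,fy=2.6)
cv2.imwrite('pics/d1.png',np.hstack([A,B])[:,:,::-1]);print(observe()['position'])
E
```

```text
[0.54753338 0.23680859 0.18206019]
```

View pics/d1.png

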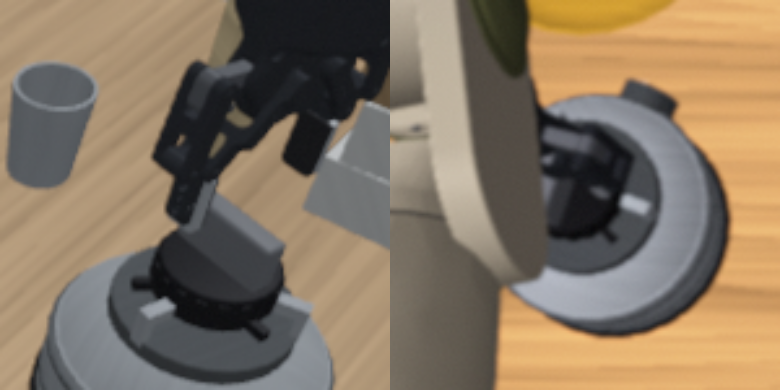

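The fingers straddle the bar: scene crop tips at (185,215) and (300,165), with the bar top centre at (247,217), and the lowered midpoint matches to a few px. I'll descend and grip.

>>> drive_tool([
  [[0.3,0,-0.03,0,0,0,1],[0.34,0,0,0,0,0,1],[0,0,0,0,0,0,1],[0,0,0,0,0,0,1]],
])

```text
time_s: 2.9
position: [0.5478, 0.2349, 0.1506]
tool_rot: [[0.001, -0.963, 0.268], [0.0, 0.268, 0.963], [-1.0, -0.001, 0.001]]
ft_force: [0.3, 0.5, -0.2]
grip_width: 0.0854
```

>>> drive_tool([
  [[0,0,0,0,0,0,-0.3],[0,0,0,0,0,0,-0.6],[0,0,0,0,0,0,-1],[0,0,0,0,0,0,-1],[0,0,0,0,0,0,-1]],
], force=50)

```text
time_s: 3.4
position: [0.5485, 0.237, 0.1503]
tool_rot: [[0.004, -0.963, 0.269], [0.006, 0.269, 0.963], [-1.0, -0.002, 0.007]]
ft_force: [1.5, 14.8, 4.0]
grip_width: 0.0153
```

>>> drive_tool([
  [[0,0,0,0,0,0,-1],[0,0,0,0,0,0,-1],[0,0,0,0,0,0,-1]],
])

```text
time_s: 3.7
position: [0.5484, 0.2371, 0.1503]
tool_rot: [[0.004, -0.963, 0.268], [0.005, 0.268, 0.963], [-1.0, -0.002, 0.006]]
ft_force: [2.8, 12.1, 2.3]
grip_width: 0.0153
```

```bash
python3 -c "
from h import *
s=observe();print(s['time_s'],s['position'],s['ft_force'],s['wrist_torque'],s['grip_width'],s['q'])"
```

```text
3.7 [0.54841275 0.23713972 0.15030551] [ 2.78277122 12.14701459  2.32713153] [ 2.07529446 -0.33301386 -0.03295528] 0.015324969650820917 [ 11.92832627  30.17572838  74.15352421   0.26875697  75.4005918
 -62.60091558]
```

Gripped (15.3 mm). A 12 N side load shows the axis about 2 mm more in +y, so I'll unload that and then turn to the stop.

>>> drive_tool([
  [[0,0,0.04,0,0,0,-1],[0,0,0,-0.08,0,0,-1],[0,0,0,-0.08,0,0,-1],[0,0,0,-0.08,0,0,-1],[0,0,0,0,0,0,-1]],
])

```text
time_s: 4.2
position: [0.5487, 0.2378, 0.1502]
tool_rot: [[0.002, -1.0, 0.029], [0.003, 0.029, 1.0], [-1.0, -0.002, 0.003]]
ft_force: [0.8, 6.5, 3.3]
grip_width: 0.0153
```

```bash
cat >s.py <<'E'
from h import *
s=observe();R=np.array(s['tool_rot']);print(s['time_s'],np.round(s['position'],4),np.round(s['ft_force'],1),np.round(s['wrist_torque'],2),round(s['grip_width'],4),'yaw z',round(np.arctan2(R[1,2],R[0,2])-1.2994,3),'q6',s['q'][5])
E
python3 s.py
```

```text
4.2 [0.5487 0.2378 0.1502] [0.8 6.5 3.3] [ 0.91 -0.11  0.11] 0.0153 yaw z 0.242 q6 -76.31849218013507
```

>>> drive_tool([
  [[0,0,0.02,-0.08,0,0,-1],[0,0,0,-0.08,0,0,-1],[0,0,0,0,0,0,-1]],
])

```text
time_s: 4.5
position: [0.5487, 0.238, 0.1501]
tool_rot: [[0.002, -0.992, -0.129], [0.001, -0.129, 0.992], [-1.0, -0.002, 0.001]]
ft_force: [1.9, 3.2, 5.5]
grip_width: 0.015
```

```bash
python3 s.py
```

```text
4.5 [0.5487 0.238  0.1501] [1.9 3.2 5.5] [ 0.44 -0.26  0.08] 0.015 yaw z 0.401 q6 -85.30412145610194
```

>>> drive_tool([
  [[0,0,0,-0.04,0,0,-1],[0,0,0,-0.03,0,0,-1],[0,0,0,0,0,0,-1]],
])

```text
time_s: 4.8
position: [0.5489, 0.2381, 0.15]
tool_rot: [[0.002, -0.981, -0.195], [0.002, -0.195, 0.981], [-1.0, -0.003, 0.001]]
ft_force: [2.7, 4.7, 4.7]
grip_width: 0.0152
```

```bash
python3 s.py
```

```text
4.8 [0.5489 0.2381 0.15  ] [2.7 4.7 4.7] [ 0.69 -0.5  -0.65] 0.0152 yaw z 0.468 q6 -89.19550371945438
```

The torque jumped to -0.65 N m, which means stop contact (cap at about 0.55). I'll ease off slightly, unload the downward force, and vent for 1.2 s.

>>> drive_tool([
  [[-0.02,0,0,0.03,0,0,-1],[0,0,0,0,0,0,-1],[0,0,0,0,0,0,-1],[0,0,0,0,0,0,-1]],
])

```text
time_s: 5.2
position: [0.5487, 0.2379, 0.1503]
tool_rot: [[0.001, -0.986, -0.166], [0.001, -0.166, 0.986], [-1.0, -0.002, 0.001]]
ft_force: [3.7, 4.3, 0.1]
grip_width: 0.0153
```

```bash
python3 s.py; python3 - <<'E'
from h import *
a=get_image('scene')
cv2.imwrite('pics/e1.png',cv2.resize(a['image'][150:300,410:560],None,fx=4,fy=4)[:,:,::-1])
E
```

```text
5.2 [0.5487 0.2379 0.1503] [3.7 4.3 0.1] [ 0.62 -0.71 -0.03] 0.0153 yaw z 0.438 q6 -87.48511690230961
```

View pics/e1.png

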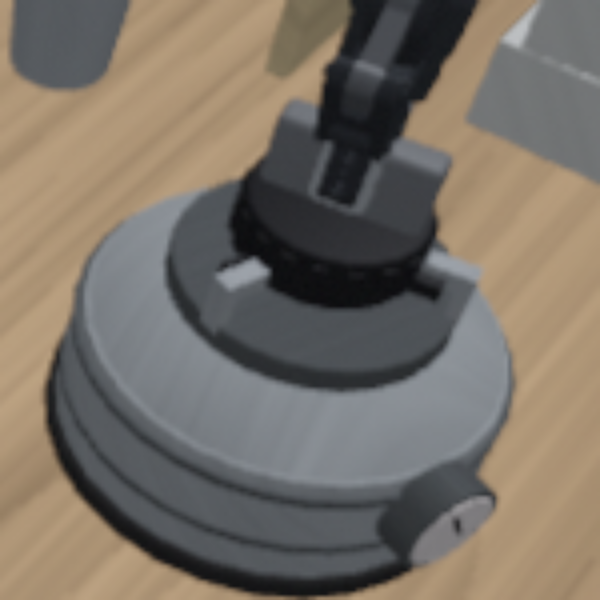

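>>> drive_tool([
  [[0,0,0,0,0,0,-1],[0,0,0,0,0,0,-1],[0,0,0,0,0,0,-1],[0,0,0,0,0,0,-1],[0,0,0,0,0,0,-1]],
])

```text
time_s: 5.75
position: [0.5487, 0.238, 0.1502]
tool_rot: [[0.001, -0.986, -0.166], [0.001, -0.166, 0.986], [-1.0, -0.002, 0.001]]
ft_force: [4.1, 4.5, -0.0]
grip_width: 0.0155
```

>>> drive_tool([
  [[0,0,0,0,0,0,-1],[0,0,0,0,0,0,-1],[0,0,0,0,0,0,-1]],
])

```text
time_s: 6.05
position: [0.5487, 0.238, 0.1502]
tool_rot: [[0.001, -0.986, -0.166], [0.001, -0.166, 0.986], [-1.0, -0.002, 0.001]]
ft_force: [3.0, 4.5, -0.2]
grip_width: 0.0153
```

The picture shows the cap up, with the lugs against the bridges: right lug at (430,285), left under the bridge at (240,275). After a little more venting I'll press down.

>>> drive_tool([
  [[0,0,0,0,0,0,-1],[0,0,0,0,0,0,-1],[0,0,0,0,0,0,-1]],
])

```text
time_s: 6.35
position: [0.5487, 0.238, 0.1502]
tool_rot: [[0.001, -0.986, -0.166], [0.001, -0.166, 0.986], [-1.0, -0.001, 0.001]]
ft_force: [3.7, 4.5, -0.6]
grip_width: 0.0152
```

>>> drive_tool([
  [[0.08,0,0,0,0,0,-1],[0.08,0,0,0,0,0,-1],[0.03,0,0,0,0,0,-1],[0,0,0,0,0,0,-1],[0,0,0,0,0,0,-1]],
], force=70)

```text
time_s: 6.85
position: [0.5488, 0.238, 0.1422]
tool_rot: [[0.003, -0.986, -0.167], [0.001, -0.167, 0.986], [-1.0, -0.003, 0.001]]
ft_force: [0.2, 4.5, 11.0]
grip_width: 0.0146
```

```bash
python3 s.py; python3 - <<'E'
from h import *
a=get_image('scene')
cv2.imwrite('pics/e2.png',cv2.resize(a['image'][150:300,410:560],None,fx=4,fy=4)[:,:,::-1])
E
```

```text
6.85 [0.5488 0.238  0.1422] [ 0.2  4.5 11. ] [ 0.49 -0.04  0.07] 0.0146 yaw z 0.439 q6 -87.49625387074964
```

View pics/e2.png

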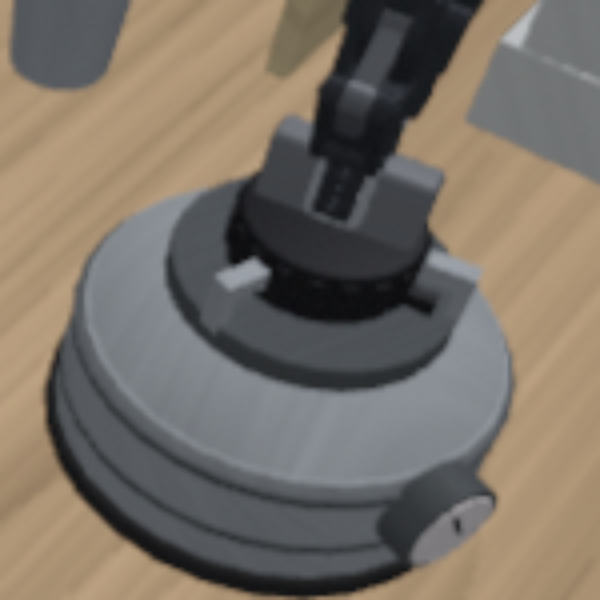

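The cap is down: the disc sits about 12 px lower than before, the TCP is 8 mm lower and the force is 11 N. I'll turn on past the stop.

>>> drive_tool([
  [[0.01,0,0,-0.04,0,0,-1],[0,0,0,-0.06,0,0,-1],[0,0,0,0,0,0,-1]],
])

```text
time_s: 7.2
position: [0.5489, 0.2381, 0.1418]
tool_rot: [[0.003, -0.964, -0.266], [0.001, -0.266, 0.964], [-1.0, -0.003, 0.0]]
ft_force: [0.1, 4.0, 10.4]
grip_width: 0.0148
```

```bash
python3 s.py
```

```text
7.2 [0.5489 0.2381 0.1418] [ 0.1  4.  10.4] [ 0.54 -0.04  0.06] 0.0148 yaw z 0.54 q6 -93.3184797645353
```

>>> drive_tool([
  [[0,0,0,-0.08,0,0,-1],[0,0,0,-0.08,0,0,-1],[0,0,0,-0.08,0,0,-1],[0,0,0,-0.08,0,0,-1],[0,0,0,0,0,0,-1]],
])

```text
time_s: 7.7
position: [0.549, 0.2382, 0.1418]
tool_rot: [[0.004, -0.831, -0.556], [0.002, -0.556, 0.831], [-1.0, -0.004, -0.001]]
ft_force: [0.3, 4.3, 11.2]
grip_width: 0.015
```

```bash
python3 s.py
```

```text
7.7 [0.549  0.2382 0.1418] [ 0.3  4.3 11.2] [ 0.7  -0.18  0.08] 0.015 yaw z 0.861 q6 -111.69092391934123
```

>>> drive_tool([
  [[0,0,0,-0.08,0,0,-1],[0,0,0,-0.08,0,0,-1],[0,0,0,-0.07,0,0,-1],[0,0,0,-0.05,0,0,-1],[0,0,0,0,0,0,-1]],
])

```text
time_s: 8.2
position: [0.549, 0.2383, 0.1419]
tool_rot: [[0.004, -0.646, -0.764], [0.002, -0.764, 0.646], [-1.0, -0.004, -0.002]]
ft_force: [0.7, 4.4, 9.6]
grip_width: 0.0147
```

```bash
python3 s.py
```

```text
8.2 [0.549  0.2383 0.1419] [0.7 4.4 9.6] [ 0.76 -0.23  0.07] 0.0147 yaw z 1.14 q6 -127.68302954720804
```

>>> drive_tool([
  [[0,0,0,-0.04,0,0,-1],[0,0,0,0,0,0,-1]],
])

```text
time_s: 8.4
position: [0.5491, 0.2383, 0.1419]
tool_rot: [[0.004, -0.615, -0.788], [0.002, -0.788, 0.615], [-1.0, -0.004, -0.002]]
ft_force: [1.2, 5.4, 11.9]
grip_width: 0.0148
```

```bash
python3 s.py
```

```text
8.4 [0.5491 0.2383 0.1419] [ 1.2  5.4 11.9] [ 0.83 -0.22  0.06] 0.0148 yaw z 1.18 q6 -129.95180388211168
```

>>> drive_tool([
  [[0,0,0,-0.04,0,0,-1],[0,0,0,0,0,0,-1]],
])

```text
time_s: 8.6
position: [0.5491, 0.2383, 0.1419]
tool_rot: [[0.004, -0.583, -0.812], [0.002, -0.812, 0.583], [-1.0, -0.004, -0.002]]
ft_force: [0.6, 3.9, 11.1]
grip_width: 0.0143
```

```bash
python3 s.py
```

```text
8.6 [0.5491 0.2383 0.1419] [ 0.6  3.9 11.1] [ 0.85 -0.27 -0.23] 0.0143 yaw z 1.219 q6 -132.22457910532242
```

End stop felt at 1.21 rad of turn. I'll back off slightly, let the cap rise, open, and lift away.

>>> drive_tool([
  [[-0.08,0,0,0.01,0,0,-1],[-0.08,0,0,0,0,0,-1],[-0.02,0,0,0,0,0,-1],[0,0,0,0,0,0,-1]],
])

```text
time_s: 9.0
position: [0.549, 0.2383, 0.15]
tool_rot: [[0.003, -0.592, -0.806], [0.002, -0.806, 0.592], [-1.0, -0.003, -0.001]]
ft_force: [2.7, 5.2, 4.0]
grip_width: 0.0146
```

>>> drive_tool([
  [[0,0,0,0,0,0,0],[0,0,0,0,0,0,1],[0,0,0,0,0,0,1],[0,0,0,0,0,0,1],[0,0,0,0,0,0,1]],
])

```text
time_s: 9.5
position: [0.548, 0.2374, 0.1491]
tool_rot: [[-0.0, -0.591, -0.806], [-0.0, -0.806, 0.591], [-1.0, 0.0, 0.0]]
ft_force: [0.3, 1.1, 0.2]
grip_width: 0.085
```

>>> drive_tool([
  [[0,0,0,0,0,0,1],[0,0,0,0,0,0,1],[-0.3,0,0,0,0,0,1],[-0.5,0,0,0,0,0,1],[-0.6,0,0,0,0,0,1]],
])

```text
time_s: 10.0
position: [0.5477, 0.2374, 0.2194]
tool_rot: [[-0.002, -0.591, -0.806], [-0.001, -0.806, 0.591], [-1.0, 0.002, 0.001]]
ft_force: [0.2, 0.6, 0.4]
grip_width: 0.0854
```

>>> drive_tool([
  [[-0.6,0,0,0,0,0,1],[-0.5,0,0,0,0,0,1],[0,0,0,0,0,0,1],[0,0,0,0,0,0,1]],
])

```text
time_s: 10.4
position: [0.548, 0.2375, 0.2741]
tool_rot: [[0.0, -0.591, -0.806], [0.0, -0.806, 0.591], [-1.0, -0.0, -0.0]]
ft_force: [-0.8, 0.5, -0.3]
grip_width: 0.0852
```

```bash
python3 s.py; python3 - <<'E'
from h import *
a=get_image('scene')
cv2.imwrite('pics/f1.png',cv2.resize(a['image'][150:300,410:560],None,fx=4,fy=4)[:,:,::-1]);cv2.imwrite('pics/f2.png',a['image'][:,:,::-1])
E
```

```text
10.4 [0.548  0.2375 0.2741] [-0.8  0.5 -0.3] [-0.   -0.02 -0.02] 0.0852 yaw z 1.21 q6 -131.66909848487555
```

View pics/f1.png

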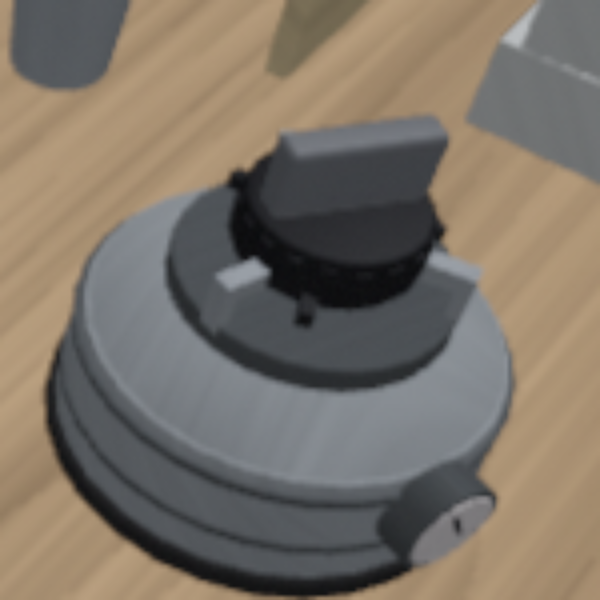

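View pics/f2.png

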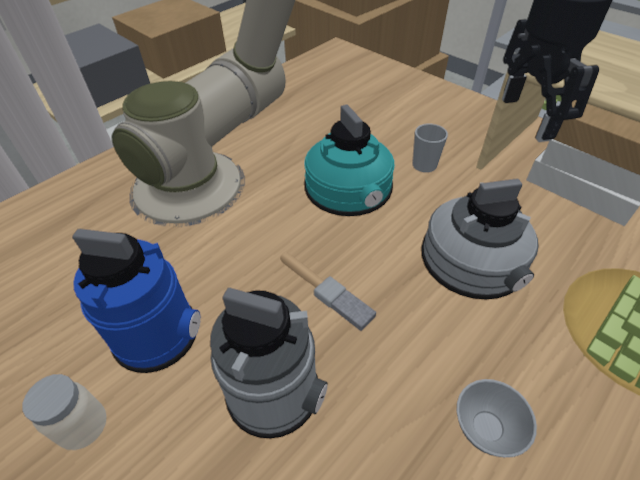

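The cap is up (disc lower edge back at row ~300 in the crop) and its lug has moved well past the bridge (305,310). The bar is swung round, the slim cap at (255,310) is unchanged, and the gripper is clear. Handing in.

```bash
python3 -c "
from rig import close_job
print(close_job())"
```

```text
the job is handed in; nothing more can be done
None
```

The steel wide tank's cap is open and has sprung back up, and the job was handed in at about 10.4 s; no verdict was reported.

- **To the first stop:** I gripped the bar and turned it anticlockwise until the stop was felt, at 0.46 rad of turn with the torque jumping to -0.65 N m. I eased off and let the cap vent, up and unpressed, for about 1.5 s.
- **Press and open:** I pressed the cap about 8 mm (11 N) and turned it on to the end stop, which I felt at about 1.21 rad from where it started. Then I let it rise and released it.

**Last checks:**
- The final picture shows the cap at its original height with its lugs past the bridges.
- The slim tank's cap and the other things look untouched.
- The gripper is clear at z = 0.274, with about 0 N on it.

**Position estimate:** the estimate from the pictures was about 2–3 mm short in y. It showed as a 12 N side load on gripping, which I mostly relieved before turning; about 4–5 N remained. I could not read the cap angle itself; I worked it out from the stops and the wrist angle.

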